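# Jack a suspension arm to ride height and keep the pump handle down

## Task

Free the suspension arm on the bench stand by swinging the hold-down clamp's upright handle fully back towards you, then stand the small jack in front of the stand and slide it in so that its saddle cup sits under the lift boss on the underside of the arm. Pump the jack with full strokes of its handle until the pointer at the end of the arm comes level with the fixed index on the height gauge, and finish while holding the handle right down on that stroke, because the arm sinks below the mark as soon as the handle comes up. Raise the arm with the pump handle only, never by hand, and leave the tools lying about alone.

Things in the scene. Friction and masses are not known exactly. Their poses are not given: they have to be found in the camera images.
- stand: fixed grey stand, 440 x 150 mm, carrying a suspension arm along its y. Origin on the console top below the lift boss; x away from the robot, across the arm; y left along it; z up. Open to the front under the arm from y = -105 to +95 mm; a rail 10 mm high lies behind x = +42 mm. Bush bolt at y = -150, z = 107 mm; rest pillar at y = 125 mm; clamp in front of it, x = -94 to -40, y = 97 to 153 mm.
- susp_arm: cast aluminium suspension arm, 1.5 kg, not to be touched: beam 36 mm wide, 24 mm high, bush eye at its right end, ball joint with upright stud and a pointer needle at its left end. Origin in the bush eye, y along the beam. It turns on the bush bolt; at the start its free end droops 0.078 rad onto the rest and is clamped there.
- lift_pad (a point): lift point: centre of the bottom of a boss 18 mm in diameter under the beam, 150 mm from the bush bolt, where round ears 52 mm across bulge from both sides of the beam. At the start it is 74.5 mm above the console top, and the beam above it reaches from 84 to 108 mm.
- pointer_tip (a point): tip of the needle at the left end of the arm, 357 mm from the bush bolt, about 28 mm below the index at the start. It rises 2.4 mm for each mm that the saddle lifts the arm.
- ride_mark (a point): tip of the fixed index, a small steel cone on the gauge post pointing at the needle, 107 mm above the console top; z up. The needle must come level with it.
- clamp_handle (a joint): hold-down toggle clamp: 0 = closed, handle upright, bar locked over centre on the arm; grows as the handle swings towards the robot (the stand's -x); 1.3 rad = fully back, nearly level, bar up clear of the arm. It takes a firm pull of about 4 to 7 N at the sleeve for the first 0.15 rad, then moves easily and stays where it is left. While closed the arm cannot rise.
- clamp_grip (a point): middle of the clamp handle's black rubber sleeve (18 mm in diameter, 60 mm long), 59 mm from its pivot, a pin along the stand's y. Closed, the pivot is straight below it at z = 160 mm and the top of the sleeve at z = 249 mm; nothing stands within 40 mm of the sleeve behind or beside it.
- jack: loose ratchet jack, 0.97 kg: steel base plate 8 mm thick, x = +18 to -240 mm, 80 mm wide (tail 50), grey case, toe with saddle cup in front, pump handle slanting up behind. Origin under the saddle at the base's underside; x from handle to saddle, z up. Grasp the case from above: 44 mm wide (y), 50 mm long, centred at x = -85 mm, top at z = 90 to 98 mm. In place its x lies along the stand's x.
- saddle (a point): centre of the floor of the saddle cup: 33 mm wide inside, 40 mm outside, rim 2.5 mm high. With the ram at 0 the floor is 60 mm above the base's underside. The boss must come to lie inside the cup; slide the jack in flat on the console top, so that the rim passes under the boss.
- ram (a joint): rise (m) of toe and saddle. A ratchet holds 0, 0.008, 0.016, 0.024 or 0.032 and never lets it down; it starts at 0 or at 0.007 to 0.008. A full down stroke lifts it by about 10.5 mm, and it settles back 2.5 mm as the handle comes up; a short stroke gains nothing. The needle is level at about 0.026: handle right down on the stroke that starts from 0.016. One more stroke is too high.
- pump (a joint): pump handle: 0 = up, slanting 0.36 rad above level; 0.55 rad = right down on its stop, 0.19 rad below level. A spring brings it up when let go. Pressing it takes 2 to 8 N at the sleeve.
- pump_lever: lever of the pump handle: steel rod with a black rubber sleeve at its end, turning on a pin along the jack's y. Origin at that pivot, 109 mm behind the jack's origin and 62 mm above the base's underside.
- pump_grip (a point): point in the rubber sleeve (22 mm in diameter) of the pump handle, 115 mm from the pivot: 102 mm above the console top and 217 mm behind the jack's origin with the handle up, 40 mm above and 222 mm behind with it right down. Press it from above.
- ratchet: bystander: ratchet handle lying on the console, 213 mm long, to be left alone
- wrench: bystander: combination wrench lying on the console, 221 mm long, to be left alone
- paste_tin: bystander: green tin, 70 mm round, 60 mm high, to be left alone

How it is judged (in metres and radians):
On the way, in this order (a step that is already met when the one before it is completed fails the run):
1. the clamp handle is swung back and the clamp bar is off the arm (value of joint clamp_handle above 1 rad), for 0.2 s.
2. the jack stands flat with its saddle under the lift boss, the arm still down on its rest (horizontal distance between saddle and lift_pad below 0.007 m and height (world z) of jack below 0.003 m and angle between jack's own z axis and vertical below 0.03 rad and z of pointer_tip in the frame of ride_mark below -0.024 m), for 0.3 s.
3. pumped up to the arm: the saddle carries the arm on the ratchet with the handle up again (value of joint ram above 0.0145 m and value of joint pump below 0.2 rad and contact force between jack and susp_arm above 3 N and horizontal distance between saddle and lift_pad below 0.008 m), for 0.1 s.
At the end, for the whole second after the job is handed in: pump handle held down (over 0.45 rad, pressed with over 1.5 N), pointer within 4 mm of the index height, boss in the saddle cup (within 8 mm of centre), jack flat and alone carrying the arm (over 5 N, robot not touching it), clamp open (over 0.9 rad), all still (z of pointer_tip in the frame of ride_mark between -0.004 and 0.004 m and value of joint pump above 0.45 rad and (contact force between pump_lever and the fingers above 1.5 N or contact force between pump_lever and the arm above 1.5 N) and contact force between jack and susp_arm above 5 N and contact force between susp_arm and the fingers below 0.3 N and contact force between susp_arm and the arm below 0.3 N and horizontal distance between saddle and lift_pad below 0.008 m and angle between jack's own z axis and vertical below 0.05 rad and value of joint clamp_handle above 0.9 rad and linear speed of each of jack, susp_arm below 0.02 m/s); the arm keeps its last pose, push and grip.
It fails at once if the robot pushes or lifts the suspension arm itself (contact force between susp_arm and the fingers above 4 N or contact force between susp_arm and the arm above 4 N).
It fails at once if the jack is tipped over (angle between jack's own z axis and vertical above 0.6 rad).
It fails at once if a bystander is disturbed (distance of any of ratchet, wrench, paste_tin from where it was at the start of the episode above 0.03 m).
It also fails if it takes over 67 s, if anything falls off the work surface, if the arm or the gripper's body presses on something with over 40 N, if the wrist force passes 120 N, or if a joint passes its speed limit or range.

## Robot

A 6-joint arm with a two-finger parallel gripper is mounted at the origin on a cart in front of the work surface, level with it; the furniture and walls round the work are solid. World frame = base frame: x ahead of the robot, y to its left, z up, the work surface at z = 0. Lengths are in m, angles in degrees, forces in N, time in s.
With the tool pointing down it reaches from about 0.375 to 0.9 m from the base axis. Payload 3.1 kg.
Tool frame: the origin (TCP) lies between the finger pads; the fingertips stand 22 mm ahead of it and the grasp point (between the pads) lies 3 mm ahead of it; y points along the fingers, x is the direction in which the jaws open and shut, and the axes are right-handed (so a half turn about y gives the same grasp; the last joint's range is limited). The gripper opens to 87 mm and grips with 3 to 60 N. Pads are 19 mm wide; open, the fingers measure 117 mm over their backs; the gripper's body (75 mm by 190 mm) begins 51 mm behind the grasp point.
Start: joints at [-83.108, 30.224, 82.088, -0, 67.689, -10.227], TCP at [0.184, -0.597, 0.245] pointing down, gripper open.
Joint ranges: [-176.69, 176.69], [-43.24, 126.21], [12.49, 139.97], [-82, 262], [0, 151.66], [-163.58, 163.58]. Speed limits (degrees/s): [159.86, 159.86, 180, 180, 180, 180].

## Interface

Orientations are given as a 3x3 rotation matrix whose columns are the frame's x, y, z axes.
In Python, from rig import bot, imaging, workorder gives the robot as it stands. The module is installed in compiled form; this text tells all that it offers.
- The arm moves only by the tool drive_tool, never from a script. Its argument "commands" is a list of rows, each an object of numbers: "dx", "dy", "dz": the shift along the tool's x, y, z normalised to -1 to 1, where 1 is 4 cm; "wx", "wy", "wz": the turn, a rotation vector about the tool's x, y, z normalised to -1 to 1, where 1 is pi/2 rad; "grip": the finger opening in mm, from 0 to 87. In form: [{"dx": .., "dy": .., "dz": .., "wx": .., "wy": .., "wz": .., "grip": ..}, ...]. A call has 1 to 8 rows; each row shifts and turns the commanded pose from where the row before left it, along the tool's axes as they then stand; what a row does not reach is not made up. A row lasts 1/8 s, in which the tool goes at most 62.5 mm and 10.7 degrees, less where a joint would pass 70% of its speed; a pose out of reach is approached as far as the arm can. A call with a number of a shift or a turn outside -1 to 1 is refused whole. A call with a gripper value outside its range is refused whole. The fingers move at their own pace and stop on an object; the grip force is fixed at half the most. Time passes only in rows, so rows that do not move let the fingers close. It gives the time, the measured TCP pose, the force and the opening at its end, in the units of the state.
- bot.read_state(): the state, without advancing time (a new reading comes with each control period).
- imaging.capture(name): name is "scene" or "top" or "wrist"; returns (picture, depth): 400x640x3 uint8, red, green, blue; 400x640 float32, m along the optical axis (not along the pixel's ray), 0 where there is no reading.
- imaging.get_calibration(name): a dict with "mtx" (3x3 intrinsics, pixels), "dist" ([k1, k2, p1, p2, k3] as OpenCV has them; the pictures are not rectified), "world_to_cam" (4x4, takes a point from world to camera coordinates). Camera axes: x right, y down, z forward; pixel columns grow to the right and rows downward; lengths in m; the calibration is good to about 2 mm. A picture is of the moment at which its call begins: read the wrist's pose just before it. get_calibration takes no time and is no camera call; for the wrist camera it gives the pose at the moment of the call.
- workorder.hand_in(): hands the job in, once; it reports no verdict.
The state is a dict: "time_s": time; "joint_positions": joint angles; "qvel": joint speeds; "tau": joint torques, N m; "position": TCP position; "tcp_rot": TCP orientation; "force": force on the tool from outside, world axes, zero at the start; "moment": the same for the moment, N m; "opening": opening from 0.0 (shut) to 1.0 (fully open).
Only numpy, scipy, OpenCV 4.12 (cv2) and the standard library are available. Lean on these libraries where they do the work, as an engineer would, in place of code of your own. Each camera call takes 0.05 s, during which the arm holds its last target. There are 200 camera calls.

## Working session

There is one attempt and no reset: what is moved stays moved. The work goes in short steps, Python scripts to look and compute and a tool call to move; the robot and the scene stay as the last step left them, time stands still between calls to the robot, and variables do not carry over. Pictures are saved under pics/ and viewed, on a budget of 10 in all, crops included, one or two more only if the job needs it, and the job is handed in when it is done.

Besides the shell and the picture viewer there is one more tool, called after "Emit:" by a JSON object that holds its "method" and its "body", one argument or row to a line. drive_tool: Moves the arm, as the interface text tells. Its arguments: {"type":"object","properties":{"commands":{"type":"array"}},"required":["commands"]}

```bash
mkdir -p pics; cat > h.py <<'E'
import numpy as np, cv2
from rig import bot, imaging, workorder
def cap(n):
    c=imaging.get_calibration(n); p,d=imaging.capture(n); return p,d,c
def pts(d,c):
    K=np.array(c['mtx'],float);D=np.array(c['dist'],float)
    v,u=np.mgrid[0:400,0:640]
    r=cv2.undistortPoints(np.stack([u.ravel(),v.ravel()],1).astype(float)[:,None],K,D)[:,0]
    z=d.ravel().astype(float)
    P=np.stack([r[:,0]*z,r[:,1]*z,z,np.ones_like(z)],1)
    W=(np.linalg.inv(np.array(c['world_to_cam']))@P.T).T[:,:3]
    W[z==0]=np.nan
    return W.reshape(400,640,3)
def ray(u,v,c,z):
    K=np.array(c['mtx'],float);D=np.array(c['dist'],float)
    r=cv2.undistortPoints(np.array([[[u,v]]],float),K,D)[0,0]
    T=np.linalg.inv(np.array(c['world_to_cam']));d=T[:3,:3]@[r[0],r[1],1];o=T[:3,3]
    return o+d*(z-o[2])/d[2]
def proj(p,c):
    T=np.array(c['world_to_cam']);return cv2.projectPoints(np.array([p],float),cv2.Rodrigues(T[:3,:3])[0],T[:3,3],np.array(c['mtx'],float),np.array(c['dist'],float))[0].ravel()
def st():
    s=bot.read_state();print(s['time_s'],np.round(s['position'],4),np.round(s['tcp_rot'],3).tolist(),np.round(s['joint_positions'],1),'F',np.round(s['force'],1),s['opening']);return s
E
python3 - <<'E'
from h import *
st()
for n in('scene','top'):
    p,d,c=cap(n);np.savez(n+'0.npz',p=p,d=d,W=pts(d,c));cv2.imwrite(f'pics/{n}0.png',p[:,:,::-1])
    print(n,(d>0).mean(),np.round(np.linalg.inv(c['world_to_cam'])[:3],3).tolist(),c['mtx'][0][0])
E
```

```text
0.0 [ 0.1839 -0.5966  0.2436] [[0.294, -0.0, 0.956], [-0.956, 0.002, 0.294], [-0.002, -1.0, 0.0]] [-83.1  30.3  82.2  -0.   67.7 -10.2] F [ 0.3  0.  -0.2] 0.9995834943786485
scene 0.99563671875 [[-0.574, -0.636, 0.515, -0.14], [-0.819, 0.442, -0.367, 0.47], [0.006, -0.632, -0.775, 1.283]] 416.0171829796109
top 0.9956796875 [[0.013, -0.998, 0.062, 0.51], [-1.0, -0.013, -0.008, -0.025], [0.009, -0.062, -0.998, 1.421]] 436.0959734372701
```

View pics/scene0.png

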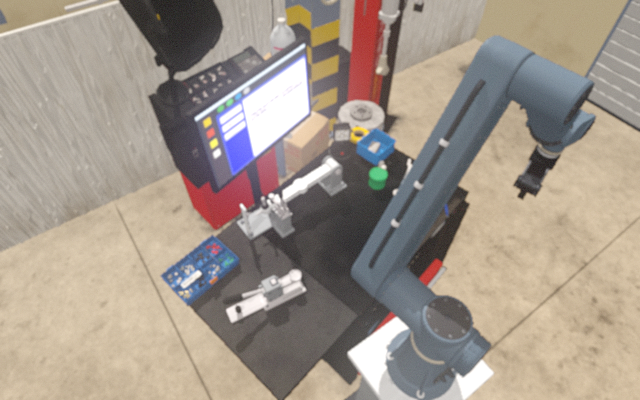

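View pics/top0.png

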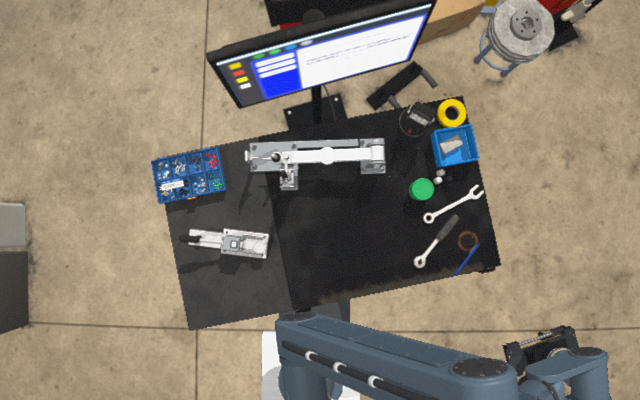

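The scene view shows the stand at (290,195), with the jack at (265,295). In the top view the stand plate spans about (245–385, 137–188). The upright clamp is at about (287,170), and the jack at (185–268, 230–257) has its saddle to the right, towards −y. The tools and tin are far right, at (420–480, 185–260).

```bash
python3 - <<'E'
from h import *
z=np.load('top0.npz');p=z['p'];W=z['W']
big=cv2.resize(p[120:270,170:400],None,fx=3.4,fy=3.4,interpolation=cv2.INTER_CUBIC);cv2.imwrite('pics/crop0.png',big[:,:,::-1])
t=W[200:260,300:400];print('table z',np.nanmedian(t[...,2]))
def reg(u0,u1,v0,v1,zl,zh,nm):
    w=W[v0:v1,u0:u1].reshape(-1,3);m=(w[:,2]>zl)&(w[:,2]<zh);w=w[m]
    r=cv2.minAreaRect(w[:,:2].astype(np.float32)*1000);print(nm,len(w),np.round(r[0],1),np.round(r[1],1),round(r[2],2),w.min(0).round(3),w.max(0).round(3));return w
reg(235,395,125,200,0.006,0.3,'stand')
reg(235,395,125,200,0.11,0.3,'stand>110')
reg(235,395,125,200,0.18,0.3,'clamp sleeve')
reg(175,275,220,265,0.006,0.15,'jack')
reg(175,275,220,265,0.05,0.15,'jack>50')
reg(175,275,220,265,0.085,0.15,'jack>85')
for v in range(224,264,3): print(v,' '.join('%3d'%(1000*x) for x in np.nan_to_num(W[v,180:275:3,2])))
print(W[240,180],W[240,270])
for v in range(130,196,4): print(v,' '.join('%3d'%(1000*x) for x in np.nan_to_num(W[v,240:392:4,2])))
E
```

```text
table z -0.0013105854573867148
stand 3711 [705.2  -4.8] [244.2 519.9] 0.76 [ 0.583 -0.264  0.006] [0.83  0.254 0.249]
stand>110 1102 [682.8 -13.3] [113.8 411.5] 7.23 [ 0.613 -0.215  0.11 ] [0.763 0.198 0.249]
clamp sleeve 45 [639.4  80. ] [16.6 15.9] 63.3 [0.631 0.071 0.205] [0.649 0.089 0.249]
jack 1427 [441.3 284.5] [315.4 131.7] 87.67 [0.371 0.129 0.006] [0.508 0.445 0.122]
jack>50 706 [441.5 271.6] [254.8  44.7] 84.35 [0.413 0.145 0.05 ] [0.464 0.398 0.122]
jack>85 278 [441.8 311.4] [174.1  39.9] 88.21 [0.42  0.225 0.085] [0.464 0.398 0.122]
224   2  -2  -3   0  -3  -4   3   1  -1  -1   1  -3   1  -4   0   2   0  -4   5   4   2   0   0  -7  -1  -3   0   4  -1   0   1   1
227  -7   2  -5   1  -3   3   0  -6  -1   2   2   1  -5   0  -2   6  -4   0  -1   0   5  -8  -3  -1  -3  -1  -2  -5   1   0   3   1
230   5  -3  -3  -3   9   6   0  -1  -3  -4  -1   6   0  -5   0  10   4   3   3   2   1   0  -3  -2   3  -3   0  -6   1  -2  -3  -2
233  -4   0  -3  -6   8   9  13   3  10   0   6   8   4  11   1   7   6   6   7   4   9  -1   8   8   4   6   9   8   0  -2  -5   0
236 110 115 108 104 
[... 3354 characters left out ...]
   0   0  -2  -5  -1   0   1   0  -1   0  -2   4   0  -6  -3   0  -5   1   2
182  -2  -1  -8   0  -5   2  -3   0   0   1 110 112 111 111   6  -1   0  -4   3  -3  -2   0   1  -3   0   0   0   2  -2  -1  -3   1   1  -3  -2   0  -5   3
186   1  -1   1  -1   1   0   2  -3   1  -8 116 109 111 112   6  -1   6   1   0   4  -5   5  -2   0   1   0   0  -3   1   1   2   0  -1   1   1  -2  -3  -3
190  -6   0  -6   0  -4  -2  -5  -8  -1  -3  -7   0   1   0   0   1   0   1  -5   0  -3  -2   2  -1  -1   4  -2  -4   0  -4   0   0  -4   0   1   0   3   0
194  -6  -5  -4  -3  -5  -4   0  -1   0  -3  -3   1   0  -2   1   2  -4   0   1  -4  -1   0  -2   0   0  -1  -2   4  -2   0   0  -3   3  -1  -5   0  -3  -4
```

View pics/crop0.png

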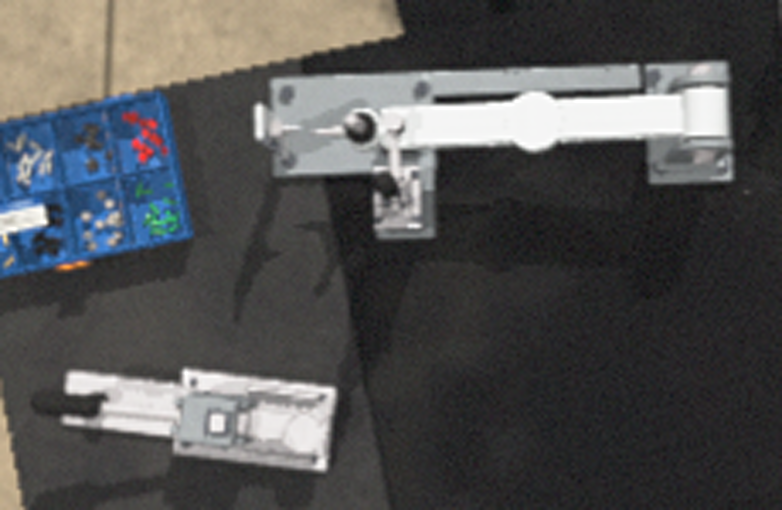

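The ears are at crop (536,122), the upright clamp sleeve at about (388,185) and the jack's saddle at about (300,432). The clamp pedestal is only about 111 mm high. I'll move the wrist camera in for a close look.

Emit:
{"method": "drive_tool", "body": {
  "commands": [
    {"wy": 0.08,"dy": -0.5},
    {"wy": 0.08,"dy": -0.5},
    {"dx": -1,"dz": 0.5,"dy": -0.6},
    {"dx": -1,"dz": 0.5,"dy": -0.6},
    {"dx": -1,"dz": 0.6,"dy": -0.6},
    {"dx": -1,"dz": 0.6,"dy": -0.6},
    {"dx": -1,"dz": 0.6,"dy": -0.6},
    {"dx": -1,"dz": 0.6,"dy": -0.6}
  ]
}}

```text
schema error: expected keys dx, dy, dz, wx, wy, wz, grip
```

Emit:
{"method": "drive_tool", "body": {
  "commands": [
    {"dx": -1,"dz": 0.6},
    {"dx": -1,"dz": 0.6},
    {"dx": -1,"dz": 0.6},
    {"dx": -1,"dz": 0.6},
    {"dx": -1,"dz": 0.6},
    {"dx": -1,"dz": 0.6},
    {"dx": -1,"dz": 0.6},
    {"dx": -0.7,"dz": 0.6}
  ]
}}

```text
schema error: expected keys dx, dy, dz, wx, wy, wz, grip
```

```bash
python3 - <<'E'
from h import *
st();p,d,c=cap('wrist');np.savez('w1.npz',p=p,d=d,W=pts(d,c));cv2.imwrite('pics/w1.png',p[:,:,::-1]);print(np.round(np.linalg.inv(c['world_to_cam'])[:3],3).tolist(),c['mtx'][0][0]);st()
import pickle;pickle.dump(c,open('w1.pkl','wb'))
E
```

```text
0.1 [ 0.1839 -0.5967  0.2437] [[0.294, -0.0, 0.956], [-0.956, 0.002, 0.294], [-0.002, -1.0, 0.0]] [-83.1  30.3  82.1  -0.   67.7 -10.2] F [-0.1 -0.   0.5] 0.9957015217082953
[[0.295, -0.916, -0.273, 0.26], [-0.955, -0.283, -0.083, -0.573], [-0.001, 0.286, -0.958, 0.384]] 350.81164580066235
0.15 [ 0.184  -0.5968  0.2438] [[0.294, -0.0, 0.956], [-0.956, 0.002, 0.294], [-0.002, -1.0, 0.0]] [-83.1  30.3  82.1   0.   67.7 -10.2] F [-0.3  0.1  0.2] 1.002966613109052
```

View pics/w1.png

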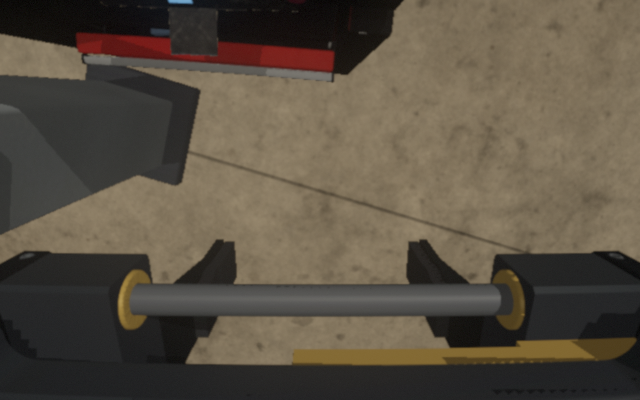

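That view shows only the floor and the gripper, because the move was refused: every key has to be given. I'll resend it with all keys.

Emit:
{"method": "drive_tool", "body": {
  "commands": [
    {"dx": 0,"dy": -0.5,"dz": 0,"wx": 0,"wy": 0.08,"wz": 0,"grip": 0},
    {"dx": 0,"dy": -0.5,"dz": 0,"wx": 0,"wy": 0.08,"wz": 0,"grip": 0},
    {"dx": -0.93,"dy": -0.2,"dz": 0.73,"wx": 0,"wy": 0,"wz": 0,"grip": 0},
    {"dx": -0.93,"dy": -0.2,"dz": 0.73,"wx": 0,"wy": 0,"wz": 0,"grip": 0},
    {"dx": -0.93,"dy": -0.2,"dz": 0.73,"wx": 0,"wy": 0,"wz": 0,"grip": 0},
    {"dx": -0.93,"dy": -0.2,"dz": 0.73,"wx": 0,"wy": 0,"wz": 0,"grip": 0},
    {"dx": -0.93,"dy": -0.2,"dz": 0.73,"wx": 0,"wy": 0,"wz": 0,"grip": 0},
    {"dx": -0.93,"dy": -0.2,"dz": 0.73,"wx": 0,"wy": 0,"wz": 0,"grip": 0}
  ]
}}

```text
time_s: 1.15
position: [0.349, -0.3645, 0.3326]
tcp_rot: [[0.047, -0.0, 0.999], [-0.999, 0.0, 0.047], [-0.0, -1.0, -0.0]]
force: [0.5, -0.2, -0.9]
opening: 0.177
```

Emit:
{"method": "drive_tool", "body": {
  "commands": [
    {"dx": -0.93,"dy": 0,"dz": 0.73,"wx": 0,"wy": 0,"wz": 0,"grip": 0},
    {"dx": -0.93,"dy": 0,"dz": 0.73,"wx": 0,"wy": 0,"wz": 0,"grip": 0},
    {"dx": -0.93,"dy": 0,"dz": 0.73,"wx": 0,"wy": 0,"wz": 0,"grip": 0},
    {"dx": -0.93,"dy": 0,"dz": 0.73,"wx": 0,"wy": 0,"wz": 0,"grip": 0},
    {"dx": -0.93,"dy": 0,"dz": 0.73,"wx": 0,"wy": 0,"wz": 0,"grip": 0},
    {"dx": -0.93,"dy": 0,"dz": 0.73,"wx": 0,"wy": 0,"wz": 0,"grip": 0},
    {"dx": -0.93,"dy": 0,"dz": 0.73,"wx": 0,"wy": 0,"wz": 0,"grip": 0},
    {"dx": -0.93,"dy": 0,"dz": 0.73,"wx": 0,"wy": 0,"wz": 0,"grip": 0}
  ]
}}

```text
time_s: 2.15
position: [0.5682, -0.0562, 0.3323]
tcp_rot: [[0.048, -0.0, 0.999], [-0.999, -0.0, 0.048], [0.0, -1.0, -0.0]]
force: [0.4, -0.1, -0.4]
opening: 0.001
```

```bash
cat > look.py <<'E'
import sys,pickle
from h import *
n=sys.argv[1];st();p,d,c=cap('wrist');np.savez(n+'.npz',p=p,d=d,W=pts(d,c));cv2.imwrite(f'pics/{n}.png',p[:,:,::-1]);pickle.dump(c,open(n+'.pkl','wb'))
E
python3 look.py w2
```

```text
2.15 [ 0.5682 -0.0562  0.3323] [[0.048, -0.0, 0.999], [-0.999, -0.0, 0.048], [0.0, -1.0, -0.0]] [-16.9  20.8  83.6  -0.   75.6  70.4] F [ 0.4 -0.1 -0.4] 0.0007262665911015119
```

View pics/w2.png

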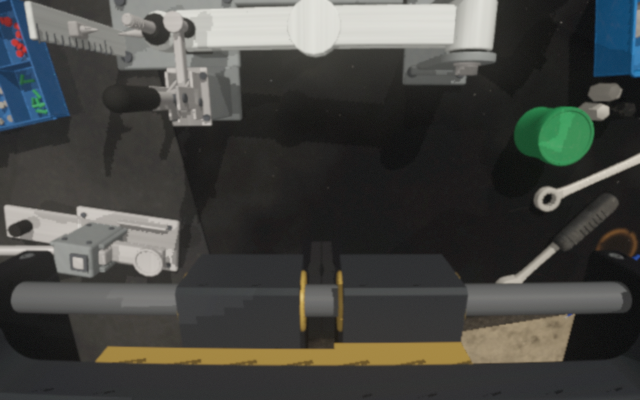

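The ears are at (315,24), and the beam edges run (210,13)–(455,8) and (210,48)–(455,42). The sleeve top is at about (113,98) and the saddle cup at (150,261). Next I'll cast rays.

```bash
python3 - <<'E'
from h import *
import pickle
c=pickle.load(open('w2.pkl','rb'));z=np.load('w2.npz');W=z['W']
for u,v,h in[(315,24,.108),(315,24,.100),(455,8,.112),(455,42,.112),(210,13,.093),(210,48,.093),(113,98,.245),(150,261,.063),(150,261,.071),(78,263,.09),(78,213,.008),(179,217,.008)]:
    print(u,v,ray(u,v,c,h).round(4),np.nanmedian(W[max(v-2,0):v+3,u-2:u+3].reshape(-1,3),0).round(4))
g=cv2.cvtColor(z['p'],cv2.COLOR_RGB2GRAY)
pt=[];pb=[]
for u in list(range(215,280,5))+list(range(350,450,5)):
    col=(g[:80,u].astype(int)>150).nonzero()[0]
    if len(col): 
        pt.append((u,col[0]));pb.append((u,col[-1]))
print(pt[::4],pb[::4])
b=ray(455,25,c,.112);s0=b[1]
# side edges
for L in(pt,pb):
    P=np.array([ray(u,v,c,.108-.078*((ray(315,24,c,.108)[1]-ray(u,v,c,.105)[1])*-1)) for u,v in L])
    k=np.polyfit(P[:,1],P[:,0],1);print('x=',k,'yaw',np.degrees(np.arctan(-k[0])))
# clamp sleeve via depth
m=(W[...,2]>.19)&(W[...,2]<.26)&(np.arange(640)[None]<200);w=W[m];print('sleeve',len(w),w.min(0),w.max(0),w[w[:,2]>.235].mean(0) if len(w) else 0)
E
```

```text
315 24 [ 0.7151 -0.0434  0.108 ] [ 0.7149 -0.0434  0.1088]
315 24 [ 0.7165 -0.0432  0.1   ] [ 0.7149 -0.0434  0.1088]
455 8 [ 0.7356 -0.1739  0.112 ] [ 0.7343 -0.1719  0.1178]
455 42 [ 0.7059 -0.178   0.112 ] [ 0.7045 -0.1752  0.1203]
210 13 [0.7236 0.061  0.093 ] [0.7224 0.059  0.0994]
210 48 [0.6911 0.0619 0.093 ] [0.6916 0.0639 0.0801]
113 98 [0.6421 0.0792 0.245 ] [0.6422 0.0772 0.2483]
150 261 [0.4349 0.1595 0.063 ] [0.433  0.1612 0.0597]
150 261 [0.4391 0.1554 0.071 ] [0.433  0.1612 0.0597]
78 263 [0.4409 0.2368 0.09  ] [0.4397 0.2378 0.0886]
78 213 [0.476  0.2861 0.008 ] [0.4759 0.2862 0.0072]
179 217 [0.4774 0.1397 0.008 ] [ 0.4743  0.1435 -0.0008]
[(215, np.int64(0)), (235, np.int64(0)), (255, np.int64(0)), (275, np.int64(0)), (365, np.int64(5)), (385, np.int64(4)), (405, np.int64(4)), (425, np.int64(0)), (445, np.int64(4))] [(215, np.int64(47)), (235, np.int64(63)), (255, np.int64(46)), (275, np.int64(46)), (365, np.int64(44)), (385, np.int64(44)), (405, np.int64(44)), (425, np.int64(44)), (445, np.int64(44))]
x= [-0.02060872  0.73346174] yaw 1.1806253378795266
x= [-0.06973697  0.69197434] yaw 3.9891756478876066
sleeve 1397 [0.63262578 0.0693814  0.19491678] [0.65091144 0.08618375 0.24976979] [0.64184202 0.07595837 0.24427817]
```

Emit:
{"method": "drive_tool", "body": {
  "commands": [
    {"dx": -0.8,"dy": 0,"dz": 0.69,"wx": 0,"wy": 0,"wz": 0,"grip": 0},
    {"dx": -0.8,"dy": 0,"dz": 0.69,"wx": 0,"wy": 0,"wz": 0,"grip": 0},
    {"dx": -0.8,"dy": 0,"dz": 0.69,"wx": 0,"wy": 0,"wz": 0,"grip": 0},
    {"dx": -0.8,"dy": 0,"dz": 0.69,"wx": 0,"wy": 0,"wz": 0,"grip": 0},
    {"dx": 0,"dy": 0.85,"dz": 0,"wx": 0,"wy": 0,"wz": 0,"grip": 0},
    {"dx": 0,"dy": 0.9,"dz": 0,"wx": 0,"wy": 0,"wz": 0,"grip": 0},
    {"dx": 0,"dy": 0.85,"dz": 0,"wx": 0,"wy": 0,"wz": 0,"grip": 0},
    {"dx": 0,"dy": 0,"dz": 0,"wx": 0,"wy": 0,"wz": 0,"grip": 0}
  ]
}}

```text
time_s: 3.2
position: [0.6693, 0.0754, 0.2249]
tcp_rot: [[0.047, -0.009, 0.999], [-0.999, 0.0, 0.047], [-0.001, -1.0, -0.009]]
force: [-0.2, -0.0, 0.7]
opening: 0.004
```

Emit:
{"method": "drive_tool", "body": {
  "commands": [
    {"dx": 0,"dy": 0,"dz": -0.3,"wx": 0,"wy": 0,"wz": 0,"grip": 0},
    {"dx": 0,"dy": -0.1,"dz": -0.3,"wx": 0,"wy": 0,"wz": 0,"grip": 0},
    {"dx": 0,"dy": 0.0,"dz": -0.35,"wx": 0,"wy": 0,"wz": 0,"grip": 0},
    {"dx": 0,"dy": 0.2,"dz": -0.32,"wx": 0,"wy": 0,"wz": 0,"grip": 0},
    {"dx": 0,"dy": 0.28,"dz": -0.23,"wx": 0,"wy": 0,"wz": 0,"grip": 0},
    {"dx": 0,"dy": 0.13,"dz": -0.1,"wx": 0,"wy": 0,"wz": 0,"grip": 0},
    {"dx": 0,"dy": 0,"dz": 0,"wx": 0,"wy": 0,"wz": 0,"grip": 0}
  ]
}}

```text
time_s: 4.08
position: [0.607, 0.0724, 0.2076]
tcp_rot: [[0.047, -0.002, 0.999], [-0.999, 0.0, 0.047], [-0.0, -1.0, -0.002]]
force: [0.3, -0.2, -0.7]
opening: 0.006
```

```bash
python3 - <<'E'
from h import *
st();p,d,c=cap('scene');u,v=proj([.62,.078,.17],c);print(u,v);u,v=int(u),int(v)
cv2.imwrite('pics/s1.png',cv2.resize(p[v-45:v+45,u-60:u+60,::-1],None,fx=6,fy=6,interpolation=cv2.INTER_CUBIC))
E
```

```text
4.075 [0.607  0.0724 0.2076] [[0.047, -0.002, 0.999], [-0.999, 0.0, 0.047], [-0.0, -1.0, -0.002]] [-3.7 31.6 86.2 -0.  62.3 83.6] F [ 0.3 -0.2 -0.7] 0.0055089628887563
284.9304143248274 205.63797714677247
```

View pics/s1.png

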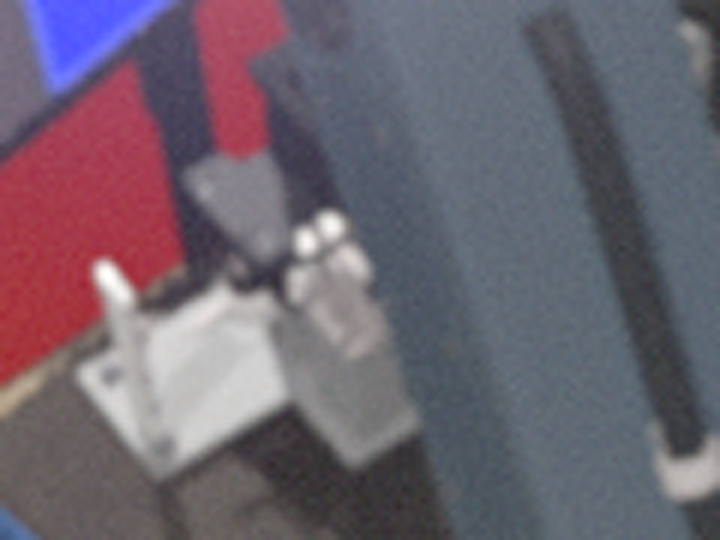

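The robot arm hides the clamp in this crop. By geometry the handle is at about 1.2 rad, and I'll confirm that from the wrist view later. Now to the jack.

Emit:
{"method": "drive_tool", "body": {
  "commands": [
    {"dx": 0,"dy": -1,"dz": 0,"wx": 0,"wy": 0,"wz": 0,"grip": 0},
    {"dx": 0,"dy": -1,"dz": 0,"wx": 0,"wy": 0,"wz": 0,"grip": 0},
    {"dx": -0.85,"dy": -0.3,"dz": -0.8,"wx": 0,"wy": 0,"wz": 0,"grip": 87},
    {"dx": -0.85,"dy": 0,"dz": -0.8,"wx": 0,"wy": 0,"wz": 0,"grip": 87},
    {"dx": -0.85,"dy": 0,"dz": -0.8,"wx": 0,"wy": 0,"wz": 0,"grip": 87},
    {"dx": -0.85,"dy": 0,"dz": -0.8,"wx": 0,"wy": 0,"wz": 0,"grip": 87},
    {"dx": -0.85,"dy": 0,"dz": -0.8,"wx": 0,"wy": 0,"wz": 0,"grip": 87}
  ]
}}

```text
time_s: 5.0
position: [0.4393, 0.2356, 0.3001]
tcp_rot: [[0.047, 0.0, 0.999], [-0.999, 0.0, 0.047], [-0.0, -1.0, 0.0]]
force: [1.1, 0.3, -0.3]
opening: 0.489
```

Emit:
{"method": "drive_tool", "body": {
  "commands": [
    {"dx": 0,"dy": 0,"dz": 0,"wx": 0,"wy": -0.118,"wz": 0,"grip": 87},
    {"dx": 0,"dy": 0,"dz": 0,"wx": 0,"wy": -0.118,"wz": 0,"grip": 87},
    {"dx": 0,"dy": 0,"dz": 0,"wx": 0,"wy": -0.118,"wz": 0,"grip": 87},
    {"dx": 0,"dy": 0,"dz": 0,"wx": 0,"wy": -0.118,"wz": 0,"grip": 87},
    {"dx": 0,"dy": 0,"dz": 0,"wx": 0,"wy": -0.118,"wz": 0,"grip": 87},
    {"dx": 0,"dy": 0,"dz": 0,"wx": 0,"wy": -0.118,"wz": 0,"grip": 87},
    {"dx": 0,"dy": 0,"dz": 0,"wx": 0,"wy": -0.118,"wz": 0,"grip": 87},
    {"dx": 0,"dy": 0,"dz": 0,"wx": 0,"wy": -0.118,"wz": 0,"grip": 87}
  ]
}}

```text
time_s: 6.0
position: [0.4404, 0.2347, 0.2999]
tcp_rot: [[0.999, -0.0, 0.034], [-0.034, -0.0, 0.999], [-0.0, -1.0, -0.0]]
force: [-1.1, -0.7, -0.2]
opening: 1.004
```

```bash
python3 look.py w3
```

```text
6.0 [0.4404 0.2347 0.2999] [[0.999, -0.0, 0.034], [-0.034, -0.0, 0.999], [-0.0, -1.0, -0.0]] [15.2 16.6 95.8 -0.  67.7 17.2] F [-1.1 -0.7 -0.2] 1.0042305705826966
```

View pics/w3.png

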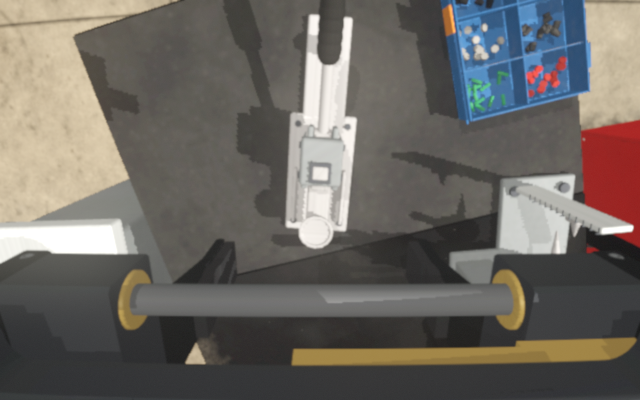

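The jack is in full view. The saddle cup is at (316,233) and the case top spans (303,139)–(341,187). The wide base edges run (295,112)–(286,228) and (354,116)–(347,228), and the tail runs (310,16)–(348,16).

```bash
python3 - <<'E'
from h import *
import pickle
c=pickle.load(open('w3.pkl','rb'));W=np.load('w3.npz')['W']
for n,u,v,h in[('cup',316,233,.0625),('cup8',316,233,.07),('L0',295,112,.008),('L1',286,228,.008),('R0',354,116,.008),('R1',347,228,.008),('TL',310,16,.008),('TR',348,16,.008),('c1',303,140,.098),('c2',343,138,.098),('c3',300,186,.09),('c4',341,187,.09)]:
    print(n,ray(u,v,c,h).round(4),np.nanmedian(W[v-2:v+3,u-2:u+3].reshape(-1,3),0).round(4))
print(np.nanmedian(W[225:241,308:325,2]),W[225:241,308:325,2].std(), 'table',np.nanmedian(W[100:160,380:430,2]))
E
```

```text
cup [0.4332 0.1635 0.0625] [0.4331 0.1626 0.0599]
cup8 [0.4334 0.1664 0.07  ] [0.4331 0.1626 0.0599]
L0 [0.4124 0.2977 0.008 ] [0.412  0.2975 0.0008]
L1 [0.3925 0.1501 0.008 ] [ 0.3914  0.1468 -0.0005]
R0 [0.4829 0.2907 0.008 ] [ 4.837e-01  2.903e-01 -1.000e-04]
R1 [0.4727 0.1474 0.008 ] [ 0.4732  0.1439 -0.0006]
TL [0.4347 0.4024 0.008 ] [0.4346 0.4028 0.0062]
TR [0.4773 0.401  0.008 ] [4.779e-01 4.027e-01 2.000e-04]
c1 [0.4253 0.2744 0.098 ] [0.4245 0.2725 0.0835]
c2 [0.464 0.275 0.098] [0.4693 0.265  0.008 ]
c3 [0.4195 0.2267 0.09  ] [0.4138 0.2074 0.0084]
c4 [0.4616 0.2242 0.09  ] [0.4655 0.2045 0.0153]
0.0598945964321117 nan table -0.00033380455144887966
```

Ram is at 0. The jack heads −95.4° with its origin at (0.433, 0.163), so the case is at (0.441, 0.248). Grasping it.

Emit:
{"method": "drive_tool", "body": {
  "commands": [
    {"dx": 0,"dy": 0,"dz": 0,"wx": 0,"wy": 0.039,"wz": 0,"grip": 87},
    {"dx": 0,"dy": 0.9,"dz": 0.33,"wx": 0,"wy": 0,"wz": 0,"grip": 87},
    {"dx": 0,"dy": 1,"dz": 0,"wx": 0,"wy": 0,"wz": 0,"grip": 87},
    {"dx": 0,"dy": 1,"dz": 0,"wx": 0,"wy": 0,"wz": 0,"grip": 87},
    {"dx": 0,"dy": 1,"dz": 0,"wx": 0,"wy": 0,"wz": 0,"grip": 87},
    {"dx": 0,"dy": 0.9,"dz": 0,"wx": 0,"wy": 0,"wz": 0,"grip": 87},
    {"dx": 0,"dy": 0.8,"dz": 0,"wx": 0,"wy": 0,"wz": 0,"grip": 87},
    {"dx": 0,"dy": 0,"dz": 0,"wx": 0,"wy": 0,"wz": 0,"grip": 87}
  ]
}}

```text
time_s: 7.05
position: [0.4401, 0.2473, 0.0741]
tcp_rot: [[0.995, -0.005, 0.104], [-0.104, -0.002, 0.995], [-0.005, -1.0, -0.002]]
force: [0.4, -0.1, 1.0]
opening: 1.001
```

Emit:
{"method": "drive_tool", "body": {
  "commands": [
    {"dx": 0,"dy": 0,"dz": 0,"wx": 0,"wy": 0,"wz": 0,"grip": 20},
    {"dx": 0,"dy": 0,"dz": 0,"wx": 0,"wy": 0,"wz": 0,"grip": 20},
    {"dx": 0,"dy": 0,"dz": 0,"wx": 0,"wy": 0,"wz": 0,"grip": 20},
    {"dx": 0,"dy": 0,"dz": 0,"wx": 0,"wy": 0,"wz": 0,"grip": 20},
    {"dx": 0,"dy": 0,"dz": 0,"wx": 0,"wy": 0,"wz": 0,"grip": 20}
  ]
}}

```text
time_s: 7.68
position: [0.4408, 0.2478, 0.0765]
tcp_rot: [[0.995, -0.001, 0.102], [-0.102, 0.0, 0.995], [-0.001, -1.0, -0.0]]
force: [-6.2, 3.8, 1.0]
opening: 0.516
```

Emit:
{"method": "drive_tool", "body": {
  "commands": [
    {"dx": 0,"dy": -0.2,"dz": 0,"wx": 0,"wy": 0,"wz": 0,"grip": 20},
    {"dx": 0,"dy": -0.2,"dz": 0,"wx": 0,"wy": 0,"wz": 0,"grip": 20},
    {"dx": 0,"dy": 0,"dz": 0,"wx": 0,"wy": -0.04,"wz": 0,"grip": 20},
    {"dx": 0,"dy": 0,"dz": 0,"wx": 0,"wy": -0.08,"wz": 0,"grip": 20},
    {"dx": 0,"dy": 0,"dz": 0,"wx": 0,"wy": -0.08,"wz": 0,"grip": 20},
    {"dx": 0,"dy": 0,"dz": 0,"wx": 0,"wy": -0.08,"wz": 0,"grip": 20},
    {"dx": 0,"dy": 0,"dz": 0,"wx": 0,"wy": -0.08,"wz": 0,"grip": 20},
    {"dx": 0,"dy": 0,"dz": 0,"wx": 0,"wy": -0.08,"wz": 0,"grip": 20}
  ]
}}

```text
time_s: 8.68
position: [0.4412, 0.2476, 0.092]
tcp_rot: [[0.829, -0.001, -0.559], [0.559, -0.0, 0.829], [-0.001, -1.0, 0.0]]
force: [0.5, -0.5, -10.0]
opening: 0.503
```

Emit:
{"method": "drive_tool", "body": {
  "commands": [
    {"dx": 0,"dy": 0,"dz": 0,"wx": 0,"wy": -0.09,"wz": 0,"grip": 20},
    {"dx": 0,"dy": 0,"dz": 0,"wx": 0,"wy": -0.09,"wz": 0,"grip": 20},
    {"dx": 0,"dy": 0,"dz": 0,"wx": 0,"wy": -0.09,"wz": 0,"grip": 20},
    {"dx": 0,"dy": 0,"dz": 0,"wx": 0,"wy": -0.09,"wz": 0,"grip": 20},
    {"dx": 0,"dy": 0,"dz": 0,"wx": 0,"wy": -0.09,"wz": 0,"grip": 20},
    {"dx": 0,"dy": 0,"dz": 0,"wx": 0,"wy": -0.09,"wz": 0,"grip": 20},
    {"dx": 0,"dy": 0,"dz": 0,"wx": 0,"wy": -0.08,"wz": 0,"grip": 20},
    {"dx": 0,"dy": 0,"dz": 0,"wx": 0,"wy": -0.04,"wz": 0,"grip": 20}
  ]
}}

```text
time_s: 9.68
position: [0.4413, 0.2476, 0.0921]
tcp_rot: [[-0.058, -0.0, -0.998], [0.998, -0.0, -0.058], [-0.0, -1.0, 0.0]]
force: [0.0, -0.0, -9.6]
opening: 0.503
```

Emit:
{"method": "drive_tool", "body": {
  "commands": [
    {"dx": -0.4,"dy": 0,"dz": -0.1,"wx": 0,"wy": 0.006,"wz": 0,"grip": 20},
    {"dx": -0.64,"dy": 0,"dz": -0.16,"wx": 0,"wy": 0,"wz": 0,"grip": 20},
    {"dx": -0.64,"dy": 0,"dz": -0.16,"wx": 0,"wy": 0,"wz": 0,"grip": 20},
    {"dx": -0.64,"dy": 0,"dz": -0.16,"wx": 0,"wy": 0,"wz": 0,"grip": 20},
    {"dx": -0.64,"dy": 0,"dz": -0.16,"wx": 0,"wy": 0,"wz": 0,"grip": 20},
    {"dx": -0.64,"dy": 0,"dz": -0.16,"wx": 0,"wy": 0,"wz": 0,"grip": 20},
    {"dx": -0.64,"dy": 0,"dz": -0.16,"wx": 0,"wy": 0,"wz": 0,"grip": 20},
    {"dx": -0.64,"dy": 0,"dz": -0.16,"wx": 0,"wy": 0,"wz": 0,"grip": 20}
  ]
}}

```text
time_s: 10.68
position: [0.4995, 0.0533, 0.0921]
tcp_rot: [[-0.044, 0.0, -0.999], [0.999, -0.0, -0.044], [-0.0, -1.0, -0.0]]
force: [1.4, 0.0, -9.8]
opening: 0.502
```

Emit:
{"method": "drive_tool", "body": {
  "commands": [
    {"dx": -0.64,"dy": 0,"dz": -0.16,"wx": 0,"wy": 0,"wz": 0,"grip": 20},
    {"dx": -0.64,"dy": 0,"dz": -0.16,"wx": 0,"wy": 0,"wz": 0,"grip": 20},
    {"dx": -0.64,"dy": 0,"dz": -0.16,"wx": 0,"wy": 0,"wz": 0,"grip": 20},
    {"dx": -0.64,"dy": 0,"dz": -0.16,"wx": 0,"wy": 0,"wz": 0,"grip": 20},
    {"dx": -0.3,"dy": 0,"dz": -0.1,"wx": 0,"wy": 0,"wz": 0,"grip": 20},
    {"dx": 0,"dy": 0.2,"dz": 0,"wx": 0,"wy": 0,"wz": 0,"grip": 20},
    {"dx": 0,"dy": 0.15,"dz": 0,"wx": 0,"wy": 0,"wz": 0,"grip": 20},
    {"dx": 0,"dy": 0,"dz": 0,"wx": 0,"wy": 0,"wz": 0,"grip": 20}
  ]
}}

```text
time_s: 11.68
position: [0.5329, -0.0567, 0.0773]
tcp_rot: [[-0.047, -0.003, -0.999], [0.999, 0.001, -0.047], [0.001, -1.0, 0.003]]
force: [-0.3, -0.6, -9.4]
opening: 0.506
```

```bash
python3 look.py w4; python3 - <<'E'
from h import *
import pickle
p,d,c=cap('top');np.savez('t4.npz',p=p,d=d,W=pts(d,c))
q,_,c2=cap('scene')
w=cv2.imread('pics/w4.png')
u,v=[int(x) for x in proj([.62,0,.1],c)]
a=cv2.resize(p[v-60:v+90,u-65:u+65,::-1],(400,460),interpolation=cv2.INTER_CUBIC)
u,v=[int(x) for x in proj([.66,0.05,.1],c2)]
b=cv2.resize(q[v-50:v+65,u-50:u+50,::-1],(400,460),interpolation=cv2.INTER_CUBIC);print(u,v)
cv2.imwrite('pics/m4.png',np.hstack([a,b]))
E
```

```text
11.675 [ 0.5329 -0.0567  0.0773] [[-0.047, -0.003, -0.999], [0.999, 0.001, -0.047], [0.001, -1.0, 0.003]] [ -18.    38.3  102.3    0.    39.6 -110.7] F [-0.3 -0.6 -9.4] 0.5055196616138597
286 206
```

View pics/m4.png

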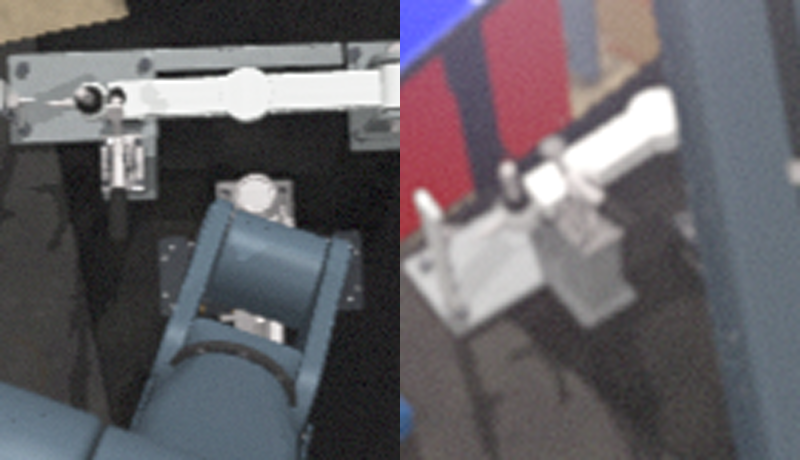

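In the left panel the clamp handle lies back towards the robot, so the clamp is open, and the bar is off the arm. The ears are at (247,95) and the saddle cup at (256,190) ahead of the wrist. I'll work out the offset.

```bash
python3 - <<'E'
from h import *
c=imaging.get_calibration('top');W=np.load('t4.npz')['W']
u0,v0=[int(x) for x in proj([.62,0,.1],c)]
f=lambda x,y:(u0-65+x/400*130-.0,v0-60+y/460*150)
e=ray(*f(247,95),c,.108);s=ray(*f(256,190),c,.0625)
print('ears',e,'saddle',s)
for x,y in[(247,95),(256,190)]:
    u,v=map(round,f(x,y));print(u,v,np.nanmedian(W[v-2:v+3,u-2:u+3].reshape(-1,3),0))
pad=e-[0,.0026,0]
a=np.radians(2.7);R=np.array([[np.cos(a),np.sin(a)],[-np.sin(a),np.cos(a)]])
print('saddle in stand frame from pad',R@(s-pad)[:2])
T=np.array(bot.read_state()['position'])[:2]
print('predicted saddle',T+.085*np.array([np.cos(a),np.sin(a)]))
E
```

```text
ears [ 0.70917853 -0.04375442  0.108     ] saddle [ 0.61860738 -0.05474477  0.0625    ]
327 156 [ 0.70904671 -0.04294953  0.10799208]
330 187 [ 0.61858425 -0.05417476  0.05951275]
saddle in stand frame from pad [-0.09086585 -0.00411455]
predicted saddle [ 0.6186532  -0.05312689]
```

```bash
python3 - <<'E'
from h import *
import pickle
c=imaging.get_calibration('top');g=cv2.cvtColor(np.load('t4.npz')['p'],cv2.COLOR_RGB2GRAY)
print('top')
for u in (310,316,324,327,330,338,344): print(u,list(g[142:176,u]))
z=np.load('w2.npz');g=cv2.cvtColor(z['p'],cv2.COLOR_RGB2GRAY)
print('w2')
for u in (250,270,305,315,325,360,380): print(u,list(g[0:62:2,u]))
for v in(10,20,30,40): print(v,list(g[v,280:350:3]))
c2=pickle.load(open('w2.pkl','rb'));print(np.linalg.inv(c2['world_to_cam'])[:3,3])
# jack in top: base front edge
for u in (322,330,338): print(u,list(cv2.cvtColor(np.load('t4.npz')['p'],cv2.COLOR_RGB2GRAY)[176:196,u]))
E
```

```text
top
310 [np.uint8(172), np.uint8(169), np.uint8(169), np.uint8(168), np.uint8(173), np.uint8(115), np.uint8(48), np.uint8(49), np.uint8(157), np.uint8(246), np.uint8(243), np.uint8(240), np.uint8(241), np.uint8(242), np.uint8(241), np.uint8(241), np.uint8(240), np.uint8(242), np.uint8(243), np.uint8(236), np.uint8(172), np.uint8(61), np.uint8(28), np.uint8(32), np.uint8(39), np.uint8(38), np.uint8(33), np.uint8(30), np.uint8(37), np.uint8(35), np.uint8(33), np.uint8(39), np.uint8(30), np.uint8(42)]
316 [np.uint8(171), np.uint8(172), np.uint8(170), np.uint8(168), np.uint8(171), np.uint8(108), np.uint8(34), np.uint8(75), np.uint8(216), np.uint8(244), np.uint8(242), np.uint8(240), np.uint8(241), np.uint8(242), np.uint8(241), np.uint8(240), np.uint8(240), np.uint8(242), np.uint8(244), np.uint8(197), np.uint8(132), np.uint8(54), np.uint8(37), np.uint8(37), np.uint8(39), np.uint8(40), np.uint8(37), np.uint8(36), np.uint8(33), np.uint8(41), np.uint8(36), np.uint8(35), np.uint8(31), np.uint8(41)]
324 [np.uint8(171), np.uint8(169), np.uint8(165), np.uint8(164), np.uint8(158), np.uint8(180), n
[... 7353 characters left out ...]
), np.uint8(146), np.uint8(143), np.uint8(115), np.uint8(99), np.uint8(104), np.uint8(124), np.uint8(123)]
330 [np.uint8(38), np.uint8(38), np.uint8(35), np.uint8(40), np.uint8(35), np.uint8(87), np.uint8(206), np.uint8(185), np.uint8(226), np.uint8(227), np.uint8(227), np.uint8(223), np.uint8(223), np.uint8(223), np.uint8(222), np.uint8(222), np.uint8(216), np.uint8(219), np.uint8(162), np.uint8(117)]
338 [np.uint8(46), np.uint8(37), np.uint8(43), np.uint8(39), np.uint8(33), np.uint8(21), np.uint8(25), np.uint8(58), np.uint8(131), np.uint8(126), np.uint8(81), np.uint8(89), np.uint8(123), np.uint8(126), np.uint8(121), np.uint8(126), np.uint8(166), np.uint8(164), np.uint8(171), np.uint8(149)]
```

Re-edged, both cameras put the lift pad at about (0.714, −0.046), and the saddle is at about (0.6185, −0.054). I'll lower the jack onto the console and slide it in 96 mm, plus 3 mm left.

Emit:
{"method": "drive_tool", "body": {
  "commands": [
    {"dx": 0,"dy": 0.04,"dz": 0,"wx": 0,"wy": 0,"wz": 0,"grip": 20},
    {"dx": 0,"dy": 0.02,"dz": 0,"wx": 0,"wy": 0,"wz": 0,"grip": 20},
    {"dx": 0.08,"dy": 0,"dz": -0.2,"wx": 0,"wy": 0,"wz": 0,"grip": 20},
    {"dx": 0,"dy": 0,"dz": -0.2,"wx": 0,"wy": 0,"wz": 0,"grip": 20}
  ]
}}

```text
time_s: 12.32
position: [0.5464, -0.0534, 0.0765]
tcp_rot: [[-0.046, -0.008, -0.999], [0.999, 0.001, -0.046], [0.001, -1.0, 0.008]]
force: [-9.6, 1.2, 6.5]
opening: 0.505
```

Emit:
{"method": "drive_tool", "body": {
  "commands": [
    {"dx": 0,"dy": -0.02,"dz": -0.3,"wx": 0,"wy": 0,"wz": 0,"grip": 20},
    {"dx": 0,"dy": 0,"dz": -0.3,"wx": 0,"wy": 0,"wz": 0,"grip": 20},
    {"dx": 0,"dy": 0,"dz": -0.3,"wx": 0,"wy": 0,"wz": 0,"grip": 20},
    {"dx": 0,"dy": 0,"dz": -0.3,"wx": 0,"wy": 0,"wz": 0,"grip": 20},
    {"dx": 0,"dy": 0,"dz": -0.3,"wx": 0,"wy": 0,"wz": 0,"grip": 20},
    {"dx": 0,"dy": 0,"dz": -0.3,"wx": 0,"wy": 0,"wz": 0,"grip": 20},
    {"dx": 0,"dy": 0,"dz": -0.2,"wx": 0,"wy": 0,"wz": 0,"grip": 20},
    {"dx": 0,"dy": 0,"dz": 0,"wx": 0,"wy": 0,"wz": 0,"grip": 20}
  ]
}}

```text
time_s: 13.32
position: [0.6316, -0.0504, 0.0765]
tcp_rot: [[-0.046, 0.003, -0.999], [0.999, -0.0, -0.046], [-0.0, -1.0, -0.003]]
force: [0.3, 0.2, -6.6]
opening: 0.502
```

Emit:
{"method": "drive_tool", "body": {
  "commands": [
    {"dx": 0.03,"dy": 0,"dz": 0.08,"wx": 0,"wy": 0,"wz": 0,"grip": 20},
    {"dx": 0,"dy": 0.02,"dz": 0,"wx": 0,"wy": 0,"wz": 0,"grip": 20},
    {"dx": 0,"dy": 0,"dz": 0,"wx": 0,"wy": 0,"wz": 0,"grip": 20}
  ]
}}

```text
time_s: 13.7
position: [0.6275, -0.0494, 0.0765]
tcp_rot: [[-0.046, 0.003, -0.999], [0.999, -0.0, -0.046], [-0.001, -1.0, -0.003]]
force: [1.5, -0.8, -2.4]
opening: 0.504
```

Emit:
{"method": "drive_tool", "body": {
  "commands": [
    {"dx": 0,"dy": 0,"dz": 0,"wx": 0,"wy": 0,"wz": 0,"grip": 75},
    {"dx": 0,"dy": 0,"dz": 0,"wx": 0,"wy": 0,"wz": 0,"grip": 75},
    {"dx": 0,"dy": 0,"dz": 0,"wx": 0,"wy": 0,"wz": 0,"grip": 75},
    {"dx": 0,"dy": -0.5,"dz": 0,"wx": 0,"wy": 0,"wz": 0,"grip": 75},
    {"dx": 0,"dy": -1,"dz": 0,"wx": 0,"wy": 0,"wz": 0,"grip": 75},
    {"dx": 0,"dy": -1,"dz": 0.5,"wx": 0,"wy": 0,"wz": 0,"grip": 75},
    {"dx": 0,"dy": -1,"dz": 1,"wx": 0,"wy": 0,"wz": 0,"grip": 0},
    {"dx": 0,"dy": -1,"dz": 1,"wx": 0,"wy": 0,"wz": 0,"grip": 0}
  ]
}}

```text
time_s: 14.7
position: [0.5254, -0.0538, 0.2569]
tcp_rot: [[-0.046, 0.0, -0.999], [0.999, -0.0, -0.046], [-0.0, -1.0, 0.0]]
force: [0.4, -0.9, 1.2]
opening: 0.715
```

```bash
python3 look.py w5;python3 - <<'E'
from h import *
p,d,c=cap('top');np.savez('t5.npz',p=p,d=d,W=pts(d,c))
w=cv2.imread('pics/w5.png')
u,v=[int(x) for x in proj([.62,0,.1],c)];print(u,v)
a=cv2.resize(p[v-60:v+90,u-65:u+65,::-1],(347,400),interpolation=cv2.INTER_CUBIC)
cv2.imwrite('pics/m5.png',np.hstack([cv2.resize(w,(453,283)) if 0 else w[:,100:553],a]))
E
```

```text
14.7 [ 0.5254 -0.0538  0.2569] [[-0.046, 0.0, -0.999], [0.999, -0.0, -0.046], [-0.0, -1.0, 0.0]] [ -18.    21.9   95.1   -0.    63.  -110.6] F [ 0.4 -0.9  1.2] 0.7149013511581928
312 185
```

View pics/m5.png

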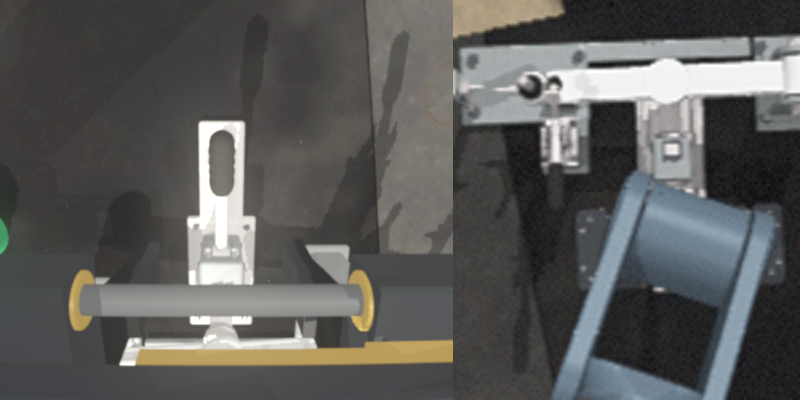

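The jack is under the arm. In the wrist panel its tail end is at (198–244,122), the wide-plate rear corners are at (188,218) and (254,218), and the sleeve is at (222,163). Next I'll compute where the saddle is.

```bash
python3 - <<'E'
from h import *
import pickle
c=pickle.load(open('w5.pkl','rb'));c3=pickle.load(open('w3.pkl','rb'))
a=np.radians(2.7);ex=np.array([np.cos(a),np.sin(a)]);ey=np.array([-np.sin(a),np.cos(a)]);pad=np.array([.714,-.046])
for n,u,v,h in[('tailR',298,122,.008),('tailL',344,122,.008),('wL',288,218,.008),('wR',354,218,.008),('sleeve end',321,131,.11),('caseback',323,236,.09)]:
    q=ray(u,v,c,h)[:2];print(n,q.round(4),'stand',round((q-pad)@ex,4),round((q-pad)@ey,4))
W=np.load('t5.npz')['W'];ct=imaging.get_calibration('top')
f=lambda x,y:(312-65+(x-453)/347*130,185-60+y/400*150)
for n,x,y,h in[('case sq',672,149,.094),('front of case',672,128,.098),('baseL',638,130,.008),('baseR',706,130,.008),('ears',667,80,.108)]:
    q=ray(*f(x,y),ct,h)[:2];print(n,q.round(4),'stand',round((q-pad)@ex,4),round((q-pad)@ey,4))
E
```

```text
tailR [ 0.4746 -0.0812] stand -0.2408 -0.0239
tailL [ 0.4723 -0.0313] stand -0.2408 0.0261
wL [ 0.5854 -0.0898] stand -0.1305 -0.0377
wR [ 0.5818 -0.0124] stand -0.1305 0.0398
sleeve end [ 0.4739 -0.0561] stand -0.2403 0.0012
caseback [ 0.5728 -0.0496] stand -0.1412 0.003
case sq [ 0.6347 -0.0503] stand -0.0794 -0.0006
front of case [ 0.6584 -0.0499] stand -0.0557 -0.0013
baseL [ 0.6655 -0.0102] stand -0.0468 0.038
baseR [ 0.6666 -0.0932] stand -0.0495 -0.0449
ears [ 0.7122 -0.0434] stand -0.0017 0.0027
```

The tail is 240.8 mm behind the pad against 240 expected, with a lateral error of about 1 mm, so the fit is good. Now to the pump handle.

Emit:
{"method": "drive_tool", "body": {
  "commands": [
    {"dx": -0.03,"dy": 0,"dz": 0.7,"wx": 0,"wy": 0,"wz": 0,"grip": 0},
    {"dx": 0,"dy": 0,"dz": 0,"wx": 0,"wy": 0,"wz": 0,"grip": 0},
    {"dx": 0,"dy": 0,"dz": 0,"wx": 0,"wy": 0,"wz": 0,"grip": 0},
    {"dx": 0,"dy": 0.7,"dz": 0,"wx": 0,"wy": 0,"wz": 0,"grip": 0},
    {"dx": 0,"dy": 0.7,"dz": 0,"wx": 0,"wy": 0,"wz": 0,"grip": 0},
    {"dx": 0,"dy": 0.7,"dz": 0,"wx": 0,"wy": 0,"wz": 0,"grip": 0},
    {"dx": 0,"dy": 0.7,"dz": 0,"wx": 0,"wy": 0,"wz": 0,"grip": 0},
    {"dx": 0,"dy": 0,"dz": 0,"wx": 0,"wy": 0,"wz": 0,"grip": 0}
  ]
}}

```text
time_s: 15.8
position: [0.4984, -0.056, 0.1415]
tcp_rot: [[-0.046, -0.004, -0.999], [0.999, 0.002, -0.046], [0.002, -1.0, 0.004]]
force: [0.2, -0.1, -0.6]
opening: 0.005
```

Emit:
{"method": "drive_tool", "body": {
  "commands": [
    {"dx": 0,"dy": 0.3,"dz": 0,"wx": 0,"wy": 0,"wz": 0,"grip": 0},
    {"dx": 0,"dy": 0.3,"dz": 0.06,"wx": 0,"wy": 0,"wz": 0,"grip": 0},
    {"dx": 0,"dy": 0.3,"dz": 0.06,"wx": 0,"wy": 0,"wz": 0,"grip": 0},
    {"dx": 0,"dy": 0.3,"dz": 0.03,"wx": 0,"wy": 0,"wz": 0,"grip": 0},
    {"dx": 0,"dy": 0.3,"dz": 0,"wx": 0,"wy": 0,"wz": 0,"grip": 0},
    {"dx": 0,"dy": 0.2,"dz": 0,"wx": 0,"wy": 0,"wz": 0,"grip": 0},
    {"dx": 0,"dy": 0,"dz": 0,"wx": 0,"wy": 0,"wz": 0,"grip": 0}
  ]
}}

```text
time_s: 16.68
position: [0.4925, -0.0566, 0.0753]
tcp_rot: [[-0.046, -0.001, -0.999], [0.999, 0.0, -0.046], [0.0, -1.0, 0.001]]
force: [-2.1, -1.8, 6.3]
opening: 0.003
```

Emit:
{"method": "drive_tool", "body": {
  "commands": [
    {"dx": 0,"dy": 0.05,"dz": 0,"wx": 0,"wy": 0,"wz": 0,"grip": 0},
    {"dx": 0,"dy": 0.03,"dz": 0,"wx": 0,"wy": 0,"wz": 0,"grip": 0},
    {"dx": 0,"dy": 0,"dz": 0,"wx": 0,"wy": 0,"wz": 0,"grip": 0}
  ]
}}

```text
time_s: 17.05
position: [0.4926, -0.0566, 0.0742]
tcp_rot: [[-0.046, 0.0, -0.999], [0.999, -0.0, -0.046], [-0.0, -1.0, -0.0]]
force: [-6.3, -1.1, 23.0]
opening: 0.004
```

That's the stop, at z≈0.0745. Releasing it and doing the second stroke.

Emit:
{"method": "drive_tool", "body": {
  "commands": [
    {"dx": 0,"dy": -0.3,"dz": 0,"wx": 0,"wy": 0,"wz": 0,"grip": 0},
    {"dx": 0,"dy": -0.4,"dz": -0.05,"wx": 0,"wy": 0,"wz": 0,"grip": 0},
    {"dx": 0,"dy": -0.4,"dz": -0.05,"wx": 0,"wy": 0,"wz": 0,"grip": 0},
    {"dx": 0,"dy": -0.4,"dz": -0.05,"wx": 0,"wy": 0,"wz": 0,"grip": 0},
    {"dx": 0,"dy": -0.3,"dz": 0,"wx": 0,"wy": 0,"wz": 0,"grip": 0},
    {"dx": 0,"dy": 0,"dz": 0,"wx": 0,"wy": 0,"wz": 0,"grip": 0},
    {"dx": 0,"dy": 0,"dz": 0,"wx": 0,"wy": 0,"wz": 0,"grip": 0}
  ]
}}

```text
time_s: 17.92
position: [0.4981, -0.056, 0.1439]
tcp_rot: [[-0.046, -0.001, -0.999], [0.999, 0.001, -0.046], [0.001, -1.0, 0.001]]
force: [-0.8, 0.5, 0.5]
opening: 0.005
```

Emit:
{"method": "drive_tool", "body": {
  "commands": [
    {"dx": 0,"dy": 0.3,"dz": 0,"wx": 0,"wy": 0,"wz": 0,"grip": 0},
    {"dx": 0,"dy": 0.3,"dz": 0.05,"wx": 0,"wy": 0,"wz": 0,"grip": 0},
    {"dx": 0,"dy": 0.3,"dz": 0.05,"wx": 0,"wy": 0,"wz": 0,"grip": 0},
    {"dx": 0,"dy": 0.3,"dz": 0.05,"wx": 0,"wy": 0,"wz": 0,"grip": 0},
    {"dx": 0,"dy": 0.3,"dz": 0,"wx": 0,"wy": 0,"wz": 0,"grip": 0},
    {"dx": 0,"dy": 0.2,"dz": 0,"wx": 0,"wy": 0,"wz": 0,"grip": 0},
    {"dx": 0,"dy": 0.08,"dz": 0,"wx": 0,"wy": 0,"wz": 0,"grip": 0},
    {"dx": 0,"dy": 0,"dz": 0,"wx": 0,"wy": 0,"wz": 0,"grip": 0}
  ]
}}

```text
time_s: 18.92
position: [0.4915, -0.0564, 0.0742]
tcp_rot: [[-0.046, -0.002, -0.999], [0.999, 0.0, -0.046], [0.0, -1.0, 0.002]]
force: [-6.1, -0.4, 19.3]
opening: 0.005
```

Emit:
{"method": "drive_tool", "body": {
  "commands": [
    {"dx": 0,"dy": -0.3,"dz": 0,"wx": 0,"wy": 0,"wz": 0,"grip": 0},
    {"dx": 0,"dy": -0.4,"dz": -0.05,"wx": 0,"wy": 0,"wz": 0,"grip": 0},
    {"dx": 0,"dy": -0.4,"dz": -0.05,"wx": 0,"wy": 0,"wz": 0,"grip": 0},
    {"dx": 0,"dy": -0.4,"dz": -0.05,"wx": 0,"wy": 0,"wz": 0,"grip": 0},
    {"dx": 0,"dy": -0.3,"dz": 0,"wx": 0,"wy": 0,"wz": 0,"grip": 0},
    {"dx": 0,"dy": 0,"dz": 0,"wx": 0,"wy": 0,"wz": 0,"grip": 0},
    {"dx": 0,"dy": 0,"dz": 0,"wx": 0,"wy": 0,"wz": 0,"grip": 0}
  ]
}}

```text
time_s: 19.8
position: [0.4981, -0.0561, 0.1446]
tcp_rot: [[-0.046, -0.001, -0.999], [0.999, 0.001, -0.046], [0.001, -1.0, 0.001]]
force: [-0.4, 0.1, -0.5]
opening: 0.001
```

```bash
cat > chk.py <<'E'
from h import *
st();W5=np.load('t5.npz')['W'];p,d,c=cap('top');W=pts(d,c)
for n,u0,u1,v0,v1 in[('ears',322,333,150,160),('beam left',290,312,151,159),('beam right',340,358,150,158)]:
    print(n,[round(1000*float(np.nanmedian(w[v0:v1,u0:u1,2])),2) for w in(W5,W)])
ps=[p]+[cap('top')[0] for _ in range(0)]
cv2.imwrite('pics/t_last.png',p[:,:,::-1])
E
python3 chk.py; python3 look.py w6; python3 -c "
import cv2,numpy as np
a=cv2.imread('pics/w5.png');b=cv2.imread('pics/w6.png')"
```

```text
19.8 [ 0.4981 -0.0561  0.1446] [[-0.046, -0.001, -0.999], [0.999, 0.001, -0.046], [0.001, -1.0, 0.001]] [ -19.2   29.7  105.     0.    45.3 -111.8] F [-0.4  0.1 -0.5] 0.0008124275560148851
ears [107.95, 108.93]
beam left [100.3, 101.97]
beam right [112.07, 112.26]
19.85 [ 0.4981 -0.0561  0.1446] [[-0.046, -0.002, -0.999], [0.999, 0.001, -0.046], [0.001, -1.0, 0.002]] [ -19.2   29.7  105.     0.    45.3 -111.9] F [ 0.9 -0.8  0.2] 0.006530653393396181
```

The ears rose about 1 mm and the left beam about 1.7 mm, which fits the ram resting at 16 mm and carrying the arm. Now the final stroke, and hold.

Emit:
{"method": "drive_tool", "body": {
  "commands": [
    {"dx": 0,"dy": 0.3,"dz": 0,"wx": 0,"wy": 0,"wz": 0,"grip": 0},
    {"dx": 0,"dy": 0.3,"dz": 0.05,"wx": 0,"wy": 0,"wz": 0,"grip": 0},
    {"dx": 0,"dy": 0.3,"dz": 0.05,"wx": 0,"wy": 0,"wz": 0,"grip": 0},
    {"dx": 0,"dy": 0.3,"dz": 0.05,"wx": 0,"wy": 0,"wz": 0,"grip": 0},
    {"dx": 0,"dy": 0.3,"dz": 0,"wx": 0,"wy": 0,"wz": 0,"grip": 0},
    {"dx": 0,"dy": 0.2,"dz": 0,"wx": 0,"wy": 0,"wz": 0,"grip": 0},
    {"dx": 0,"dy": 0.08,"dz": 0,"wx": 0,"wy": 0,"wz": 0,"grip": 0},
    {"dx": 0,"dy": 0,"dz": 0,"wx": 0,"wy": 0,"wz": 0,"grip": 0}
  ]
}}

```text
time_s: 20.9
position: [0.4907, -0.0566, 0.0743]
tcp_rot: [[-0.047, -0.004, -0.999], [0.999, 0.0, -0.047], [0.0, -1.0, 0.004]]
force: [-5.3, -1.4, 15.9]
opening: 0.006
```

Emit:
{"method": "drive_tool", "body": {
  "commands": [
    {"dx": 0,"dy": 0,"dz": 0,"wx": 0,"wy": 0,"wz": 0,"grip": 0},
    {"dx": 0,"dy": 0,"dz": 0,"wx": 0,"wy": 0,"wz": 0,"grip": 0}
  ]
}}

```text
time_s: 21.15
position: [0.4907, -0.0566, 0.0744]
tcp_rot: [[-0.047, -0.004, -0.999], [0.999, 0.0, -0.047], [0.0, -1.0, 0.004]]
force: [-5.2, -2.0, 14.6]
opening: 0.005
```

```bash
python3 chk.py; python3 - <<'E'
from h import *
p,d,c=cap('scene');u,v=[int(x) for x in proj([.70,.13,.11],c)];print(u,v)
t=cv2.imread('pics/t_last.png')
a=cv2.resize(p[v-45:v+45,u-50:u+50,::-1],(400,360),interpolation=cv2.INTER_CUBIC)
b=cv2.resize(t[125:215,230:330],(400,360),interpolation=cv2.INTER_CUBIC)
cv2.imwrite('pics/f.png',np.hstack([a,b]))
E
```

```text
21.15 [ 0.4907 -0.0566  0.0744] [[-0.047, -0.004, -0.999], [0.999, 0.0, -0.047], [0.0, -1.0, 0.004]] [-1.950e+01  3.690e+01  1.084e+02 -1.000e-01  3.500e+01 -1.121e+02] F [-5.2 -2.  14.6] 0.004637140249110081
ears [107.95, 119.0]
beam left [100.3, 118.07]
beam right [112.07, 118.39]
261 207
```

View pics/f.png

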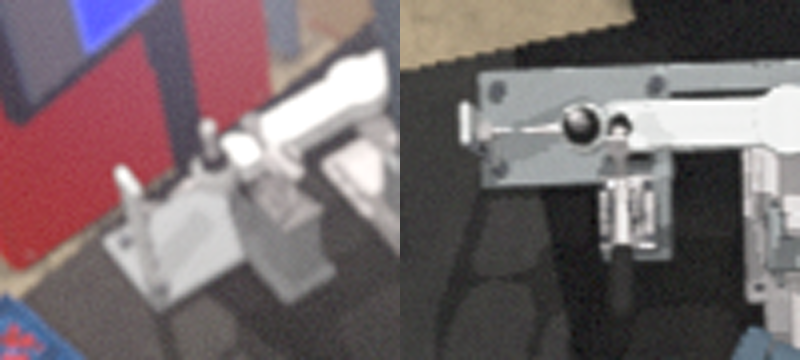

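The arm is now level. The beam top reads 118–119 mm along its length, and the ears are up 11 mm against about 11.7 mm needed. The needle points at the index in the top panel (520,130), the clamp handle lies back, and the handle is held on its stop at about 15 N.

```bash
python3 -c "
from h import *
print(workorder.hand_in());st()"
```

```text
the job is handed in; nothing more can be done
None
the job is handed in; nothing more can be done
```

I swung the clamp back, slid the jack in under the lift boss and pumped two full strokes. I handed the job in at about 21 s, holding the third stroke down on its stop. No verdict was reported.

**Last checks**
- **Pump handle:** held on its stop with about 15 N.
- **Arm height:** the beam is level, its top at 118–119 mm along its length. The ears are up about 11 mm against roughly 11.7 mm needed, which puts the needle within about 2 mm of the index. I worked this out from the beam, because the needle's own height could not be read directly.
- **Jack position:** measured before pumping, it was within about 2 mm of the boss lengthways and about 1 mm sideways. It could not be seen closely while pumping.
- **Clamp:** the handle lies fully back, at about 1.2 rad by geometry and open in the pictures.
- **Tools:** the arm was never over the ratchet, wrench or tin while it was low.

**What disagreed or went wrong**
- The top and wrist cameras first differed by 6 mm on where the boss was. Re-measuring the beam edges brought that to about 1 mm.
- The first move was refused because some keys were missing, which wasted one picture.
- One clamp picture was hidden behind the robot arm.
- I viewed 11 pictures, one over the budget of 10.

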